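Put out the tip pan on its snap hook

ROBOT

A 6-joint arm with a two-finger parallel gripper is mounted at the origin on a cart in front of the work surface, level with it; the furniture and walls round the work are solid. World frame = base frame: x ahead of the robot, y to its left, z up, the work surface at z = 0. Lengths are in m, angles in rad, forces in N, time in s.
With the tool pointing down it reaches from about 0.35 to 0.975 m from the base axis. Payload 4.9 kg.
Tool frame: the origin (TCP) lies between the finger pads; the fingertips stand 14 mm ahead of it and the grasp point (between the pads) lies 5 mm behind it (manip.tcp_to_tips is the distance from the TCP to the fingertips, in m); z points along the fingers, y is the line along which they close (so a half turn about z gives the same grasp; the last joint's range is limited). The gripper opens to 85 mm and grips with 20 to 120 N. Pads are 22 mm wide; open, the fingers measure 114 mm over their backs; the gripper's body (76 mm by 85 mm) begins 54 mm behind the grasp point. The pads swing forward as they close: fully open they stand 13 mm farther back than shut.
Start: joints at [1.168, 0.053, 1.613, -0, 1.476, -0.119], TCP at [0.175, 0.6, 0.245] pointing down, gripper open.
Joint ranges: [-3.01, 3.01], [-1.01, 2.22], [0.06, 2.58], [-1.02, 4.17], [0.09, 2.62], [-3.14, 3.14]. Speed limits (rad/s): [2.57, 2.57, 3.14, 3.14, 3.14, 3.14].

INTERFACE

Orientations are given as a unit quaternion [w, x, y, z].
In Python, from plant import manip gives the robot as it stands.
- The arm moves only by the tool servo_tool, never from a script. Its argument "moves" is a list that holds one entry, the list of rows, each a list of 7 numbers: the shift along the tool's x, y, z in mm, then the turn, a rotation vector about the tool's x, y, z in degrees, then the finger opening in mm, from 0 to 85.4. In form: [[[x, y, z, ax, ay, az, fingers], ...]]. A call has 1 to 12 rows; each row shifts and turns the commanded pose from where the row before left it, along the tool's axes as they then stand; what a row does not reach is not made up. A row lasts 1/8 s, in which the tool goes at most 62.5 mm and 10.7 degrees, less where a joint would pass 70% of its speed; a pose out of reach is approached as far as the arm can. A call with a gripper value outside its range is refused whole. The fingers move at their own pace and stop on an object; the grip force is fixed at half the most. Time passes only in rows, so rows that do not move let the fingers close. It gives the time, the measured TCP pose, the force, the opening and the grip force at its end, in the units of the state.
- manip.state(): the state, without advancing time (a new reading comes with each control period).
- manip.grab_frame(name): name is "scene" or "top" or "wrist"; returns a dict with "image" (480x640x3 uint8, blue, green, red), "mtx" (3x3 intrinsics, pixels), "dist_coeffs" ([k1, k2, p1, p2, k3] as OpenCV has them; the pictures are not rectified), "eye" and "rotation" of the camera in the world. Camera axes: x right, y down, z forward; pixel columns grow to the right and rows downward; lengths in m; the calibration is good to about 2 mm. A picture is of the moment at which its call begins. There is no depth.
- manip.job_done(): hands the job in; it is judged then, once.
The state is a dict: "time": time; "joint_pos": joint angles; "joint_vel": joint speeds; "joint_efforts": joint torques, N m; "tool_pos": TCP position; "tool_rot": TCP orientation; "contact_force": force on the tool from outside, world axes, zero at the start; "ft_torque": the same for the moment, N m; "gripper_width": opening from 0.0 (shut) to 1.0 (fully open); "grasp_force": force on a finger pad.
Only numpy, scipy, OpenCV 4.12 (cv2) and the standard library are available. Lean on these libraries where they do the work, as an engineer would, in place of code of your own. Each camera call takes 0.05 s, during which the arm holds its last target. There are 200 camera calls.

TASK

Put out the tip pan for the day: lift the upper of the two nested steel pans straight off the lower one, leaving the lower one standing where it is, then set it down on the counter with its wire loop facing the red gate of the snap hook, a little way short of it, and let go. Push the standing pan along the counter, without ramming, until its loop snaps in past the sprung gate and the gate closes behind it; then tug the pan back against the closed gate to check that it holds, and leave it hooked there, standing on the counter. Disturb nothing else.

Things in the scene. Friction and masses are not known exactly. Their poses are not given: they have to be found in the camera images.
- tip_pan: the upper pan, the one to hook: open steel pan 140 mm long (x), 60 wide (y), 56 tall, about 0.4 kg, loose. Origin: centre of its underside; z up, x lengthwise towards its wire loop. It starts nested in the lower pan, about 30 mm above it, wedged by its tapering walls: lifting it off takes about 5 to 12 N in all, and it can drag the lower pan along if not lifted straight
- pan_grip (a point): middle of the upper pan at the height of its collar, 51 mm above the underside. The collar is an upright band (46 to 56 mm up), 140 x 60 mm outside, mouth 129 x 49 mm: grip it across the 60 mm width, best 4 mm nearer the loop (centre of mass). Below it the 3.5 mm walls taper inward by 0.12 rad to 122 x 42 mm at the underside; the inner floor, 3 mm up, is about 116 x 36 mm
- pan_loop (a point): the upper pan's eye: middle (on the wire's axis) of the outermost cross wire of its loop, a level U of 6 mm round steel wire at the pan's +x end; this point is 115 mm from the pan's origin along x, 51 mm up. The loop is 33 mm wide between wire axes and reaches 45 mm beyond the collar; the opening in it is about 27 mm wide, 42 mm long
- pan_rear (a point): middle of the upper pan's rear end, away from the loop, on the outside of the collar: x = -70 mm, 51 mm up in the pan's frame. Flat, 60 mm wide: the place to push (the collar stands out farther than the wall below). Sliding friction with the counter is about 0.6
- lower_pan: the lower pan, same make and size as the upper one, with coin rolls lying on its floor (1.1 kg in all), loose, standing on the counter with the upper one nested in it. Origin: centre of its underside, x towards its own wire loop. It stays where it is
- hook: the snap hook: upright steel carabiner of 8 mm round bar on a grey bracket screwed to the counter (fixed; 110 mm deep, 64 wide, 104 tall). Origin: on the counter right below the gate; z up; x is the direction in which an eye is pushed in (x < 0 outside, > 0 inside). Its fixed nose stands up at x = 0 to z 46 mm; the red gate closes the mouth above it; its back bar is at x = 55 mm
- hook_mouth (a point): point in the hook's mouth on the gate, 51 mm above the hook's origin: the height of the loop of a pan that stands on the counter. The loop's cross wire must be pushed to about 25 mm inside of this before the gate drops behind it; the pan's collar meets the nose at about 41 mm; drawn back, the wire rests on the shut gate at about 6.5 mm
- gate (a joint): swing of the red sprung gate (7 mm thick bar, hinged at its top 87 mm above the counter, lower end 47 mm above it): 0 shut, hanging straight down; grows to 1.15 rad as it is pushed inward and up; at about 0.75 the wire passes. Opening it takes about 2.5 N at the wire at first and 6 N at the end; it shuts by its spring and cannot swing outward
- jar_red: the red-capped glass jar (61 mm across, 86 mm tall), a bystander; origin: centre of its underside
- spice_jar: the black-capped spice jar (44 mm across, 105 mm tall), a bystander; origin: centre of its underside
- sauce: the red sauce bottle (53 x 87 mm, 171 mm tall), a bystander; origin: centre of its underside
- glass: the empty clear glass (63 mm across, 88 mm tall), a bystander; origin: centre of its underside
- tub: the white yoghurt tub (72 mm across, 71 mm tall), a bystander; origin: centre of its underside
- serving_tongs: the steel serving tongs lying near the front edge (246 x 40 x 24 mm), a bystander; origin: centre of its underside

How it is judged:
On the way, in this order (a step that is already met when the one before it is completed fails the run):
1. the upper pan is lifted clear of the lower one (z of tip_pan in the frame of lower_pan above 0.06 m), for 0.1 s.
2. the pan stands on the counter, let go, with its loop in front of the gate and still outside the hook (height (world z) of tip_pan below 0.006 m and angle between tip_pan's own z axis and vertical below 0.06 rad and contact force between the fingers and tip_pan below 0.3 N and x of pan_loop in the frame of hook between -0.25 and -0.005 m and y of pan_loop in the frame of hook between -0.1 and 0.1 m), for 0.2 s.
3. the loop has passed inside the hook and the gate has closed behind it (x of pan_loop in the frame of hook between 0.013 and 0.05 m and y of pan_loop in the frame of hook between -0.02 and 0.02 m and z of pan_loop in the frame of hook between 0.035 and 0.07 m and value of joint gate below 0.1 rad), for 0.1 s.
4. the pan is tugged back so that its loop pulls on the closed gate with at least 2 N (x of pan_loop in the frame of hook between 0.002 and 0.011 m and y of pan_loop in the frame of hook between -0.02 and 0.02 m and z of pan_loop in the frame of hook between 0.035 and 0.07 m and value of joint gate below 0.1 rad and contact force between tip_pan and hook above 2 N), for 0.05 s.
At the end, for the whole second after the job is handed in: the loop's cross wire is inside the snap hook (2 to 50 mm behind the gate's plane, within 20 mm of its middle), the gate shut (under 0.1 rad), the tip pan flat on the counter, at rest and let go, and the lower pan upright within 30 mm of where it was (x of pan_loop in the frame of hook between 0.002 and 0.05 m and y of pan_loop in the frame of hook between -0.02 and 0.02 m and z of pan_loop in the frame of hook between 0.035 and 0.07 m and value of joint gate below 0.1 rad and height (world z) of tip_pan below 0.006 m and angle between each of tip_pan, lower_pan's own z axis and vertical below 0.06 rad and linear speed of tip_pan below 0.02 m/s and contact force between the arm and tip_pan below 0.1 N and distance of lower_pan from where it was at the start of the episode below 0.03 m); the robot touches nothing.
It fails at once if the lower pan is lifted more than 20 mm, shoved more than 35 mm or tipped (height (world z) of lower_pan above 0.02 m or distance of lower_pan from where it was at the start of the episode above 0.035 m or angle between lower_pan's own z axis and vertical above 0.3 rad).
It fails at once if the pan is rammed into the hook or wrenched (more than 40 N between them) (contact force between tip_pan and hook above 40 N).
It fails at once if the tip pan is tipped over (angle between tip_pan's own z axis and vertical above 0.5 rad).
It fails at once if a bystander is pushed more than 30 mm (distance of any of jar_red, spice_jar, sauce, glass, tub, serving_tongs from where it was at the start of the episode above 0.03 m).
It also fails if it takes over 59 s, if anything falls off the work surface, if the arm or the gripper's body presses on something with over 40 N, if the wrist force passes 120 N, or if a joint passes its speed limit or range.

## Working session

There is one attempt and no reset: what is moved stays moved. The work goes in short steps, Python scripts to look and compute and a tool call to move; the robot and the scene stay as the last step left them, time stands still between calls to the robot, and variables do not carry over. Pictures are saved under pics/ and viewed, at most 10 in all, crops included, and the job is handed in when it is done.

Besides the shell and the picture viewer there is one more tool, called as name([rows], argument=value, ...), one row to a line, values as JSON. servo_tool: Moves the arm, as the interface text tells. Its arguments: {"type":"object","properties":{"moves":{"type":"array"}},"required":["moves"]}

```bash
mkdir -p pics; cat > h.py <<'E'
import numpy as np, cv2
from plant import manip
from scipy.spatial.transform import Rotation as R
def grab(n,f=None):
    d=manip.grab_frame(n)
    if f: cv2.imwrite('pics/'+f,d['image'])
    return d
def ray(d,uv):
    p=cv2.undistortPoints(np.array(uv,float).reshape(-1,1,2),np.array(d['mtx']),np.array(d['dist_coeffs'])).reshape(-1,2)
    v=np.c_[p,np.ones(len(p))]@np.array(d['rotation']).T
    return np.array(d['eye']),v
def onz(d,uv,z):
    e,v=ray(d,uv); return e+v*((z-e[2])/v[:,2])[:,None]
def proj(d,P):
    Rm=np.array(d['rotation']).T; t=-Rm@np.array(d['eye'])
    return cv2.projectPoints(np.array(P,float).reshape(-1,3),cv2.Rodrigues(Rm)[0],t,np.array(d['mtx']),np.array(d['dist_coeffs']))[0].reshape(-1,2)
E
python3 - <<'E'
from h import *
for n in('scene','top'):
    d=grab(n,n+'1.png');print(n,d['eye'],d['rotation'],d['mtx'][0])
s=manip.state();print({k:np.round(v,3) for k,v in s.items()}, manip.tcp_to_tips)
E
```

```text
scene [-0.09802073 -1.05544905  0.72535703] [-0.49071841  0.82001747 -0.24965575  0.15632916] [580.56584739   0.         318.41794332]
top [ 0.49103603 -0.08022675  1.20236175] [-0.03751763  0.70739826 -0.70552344  0.02041572] [520.10945077   0.         321.34660224]
{'time': np.float64(0.1), 'joint_pos': array([ 1.168,  0.053,  1.614,  0.   ,  1.476, -0.119]), 'joint_vel': array([-0.001, -0.002, -0.003, -0.   , -0.001, -0.   ]), 'joint_efforts': array([ 0.0000e+00, -3.9491e+01, -3.7136e+01, -0.0000e+00,  4.0000e-03,
       -0.0000e+00]), 'tool_pos': array([0.175, 0.6  , 0.244]), 'tool_rot': array([-0.   ,  0.141,  0.99 , -0.001]), 'contact_force': array([-0.822,  0.964,  0.613]), 'ft_torque': array([-0.002,  0.028,  0.044]), 'grasp_force': np.float64(0.0), 'gripper_width': np.float64(0.997)} 0.014
```

View pics/scene1.png

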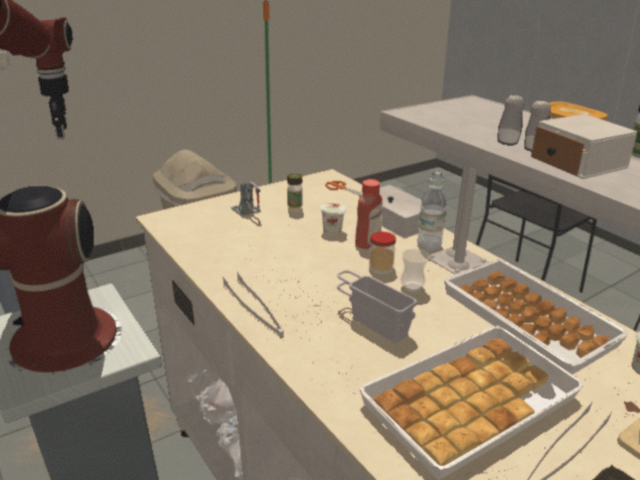

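View pics/top1.png

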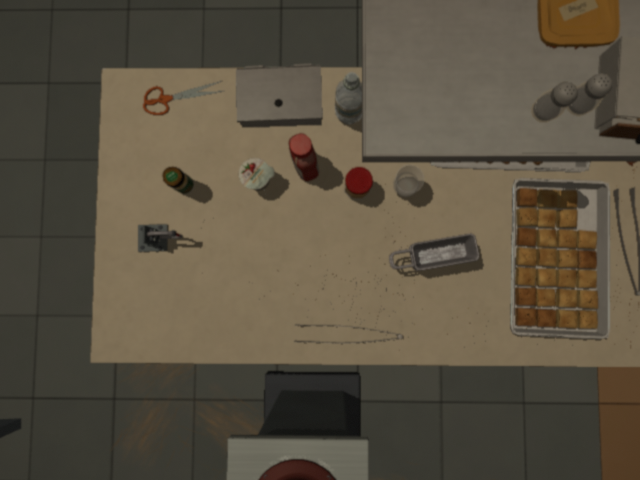

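The scene view shows the nested pans at about (382,305) with their loops at (350,280), the hook at (248,200) and the tongs at (253,303). In the top view the pans are at (445,252) with loops near (403,262), the hook bracket is at (153,237) and its gate at about (180,238). The image's left is +y. Next I'll look at enlarged crops.

```bash
sed -i "s/np.array(d\['rotation'\])/rot(d)/g" h.py; cat >> h.py <<'E'
def rot(d):
    q=np.array(d['rotation']).ravel(); return R.from_quat([q[1],q[2],q[3],q[0]]).as_matrix()
E
python3 - <<'E'
from h import *
d=grab('top');s=grab('scene')
c=lambda I,x,y,w,h,k:cv2.resize(I[y:y+h,x:x+w],None,fx=k,fy=k,interpolation=cv2.INTER_CUBIC)
T=d['image'];S=s['image']
a=np.hstack([c(T,385,225,100,70,4),c(T,130,205,100,70,4)])
b=np.hstack([c(S,330,262,100,75,4),c(S,215,165,100,75,4)])
cv2.imwrite('pics/crop1.png',np.vstack([a,b]))
for n,uv in dict(pan=(445,240),hook=(154,237),gate=(178,238)).items(): print(n,onz(d,uv,0.05).round(3))
print(proj(s,[[0.5,0,0]]),onz(s,[(245,212)],0))
E
```

```text
pan [[ 0.595 -0.326  0.05 ]]
hook [[0.601 0.323 0.05 ]]
gate [[0.599 0.269 0.05 ]]
[[273.87841447 269.5204057 ]] [[0.59464973 0.3282201  0.        ]]
```

View pics/crop1.png

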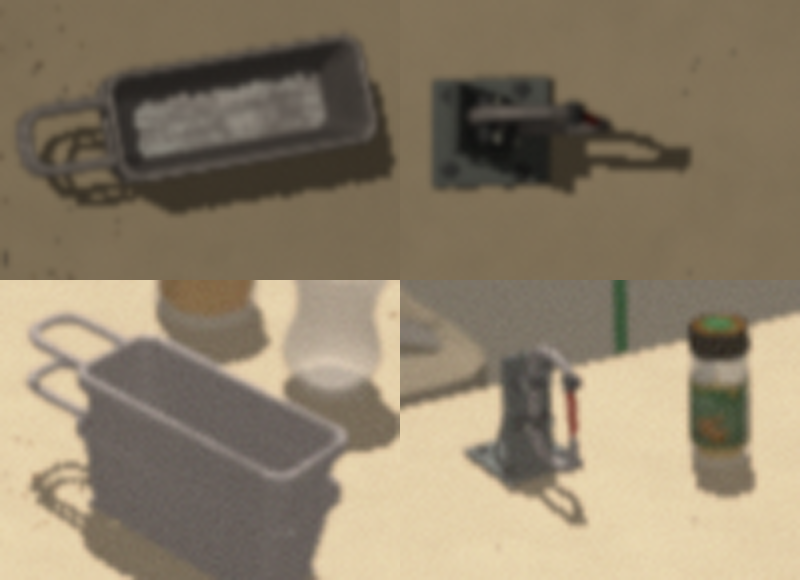

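```bash
python3 - <<'E'
from h import *
d=grab('top');s=grab('scene');w=grab('wrist')
C=onz(d,[(410.5,245),(474.5,234.5),(478.75,258.75),(415,270)],.086)
print(C.round(3),[np.linalg.norm(C[i]-C[(i+1)%4]).round(3) for i in range(4)],C.mean(0))
L=onz(d,[(390.3,258.2)],.081)[0];print('loop',L)
f=(C[0]+C[3])/2;r=(C[1]+C[2])/2;print('yaw',np.degrees(np.arctan2(*(f-r)[[1,0]])),np.degrees(np.arctan2(*(L-C.mean(0))[[1,0]])),np.linalg.norm(L-C.mean(0)))
B=onz(d,[(138,225),(168,224.5),(168,252),(138,252)],.004);print('base',B.round(3))
print('hinge',onz(d,[(174.5,233.7)],.087),'gate end',onz(d,[(182,237)],.047),'top back',onz(d,[(148,233.5)],.095))
for k,dd in(('t',d),('s',s)):
    x0,y0,x1,y1=(165,225,190,245) if k=='t' else (240,170,275,225)
    I=dd['image'][y0:y1,x0:x1].astype(int);m=(I[...,2]-I[...,1]>25)&(I[...,2]-I[...,0]>25)&(I[...,1]<110)
    ys,xs=np.nonzero(m);print(k,len(xs),xs.min()+x0,xs.max()+x0,ys.min()+y0,ys.max()+y0, xs.mean()+x0,ys.mean()+y0)
st=manip.state();q=st['tool_rot'];Rt=R.from_quat([q[1],q[2],q[3],q[0]]).as_matrix();print(Rt.round(3));
print('cam in tool',Rt.T@(np.array(w['eye'])-st['tool_pos']),(Rt.T@rot(w)).round(3),w['mtx'])
E
```

```text
[[ 0.581 -0.244  0.086]
 [ 0.604 -0.381  0.086]
 [ 0.552 -0.389  0.086]
 [ 0.528 -0.253  0.086]] [np.float64(0.139), np.float64(0.053), np.float64(0.138), np.float64(0.054)] [ 0.56618847 -0.31692353  0.086     ]
loop [ 0.55300351 -0.20145724  0.081     ]
yaw 99.8248443329117 96.51432136866514 0.11632415194139546
base [[0.634 0.378 0.004]
 [0.635 0.307 0.004]
 [0.571 0.306 0.004]
 [0.57  0.376 0.004]]
hinge [[0.60482579 0.26579159 0.087     ]] gate end [[0.60147835 0.26104369 0.047     ]] top back [[0.604373   0.32085809 0.095     ]]Traceback (most recent call last):
  File "<stdin>", line 12, in <module>
    return umr_minimum(a, axis, None, out, keepdims, initial, where)
ValueError: zero-size array to reduction operation minimum which has no identity
```

```bash
cat >> h.py <<'E'
def tool():
    st=manip.state();q=st['tool_rot'];return st,R.from_quat([q[1],q[2],q[3],q[0]]).as_matrix()
def togo(P,xdir_deg,):
    "mm shift in present tool axes to P, and turn about tool z so tool x points at world heading"
    st,Rt=tool();h=np.degrees(np.arctan2(Rt[1,0],Rt[0,0]))
    return (Rt.T@(np.array(P)-st['tool_pos'])*1000).round(1),'turn z',((-(xdir_deg-h)+180)%360-180),'tilt',Rt[:,2].round(4)
E
python3 - <<'E'
from h import *
w=grab('wrist');st,Rt=tool();print(Rt.round(3))
print('cam in tool',Rt.T@(np.array(w['eye'])-st['tool_pos']),(Rt.T@rot(w)).round(3),w['mtx'])
print(togo([.6,.26,.3],90),togo([.6,.26,.3],-90))
E
```

```text
[[-0.96  0.28 -0.  ]
 [ 0.28  0.96 -0.  ]
 [ 0.   -0.   -1.  ]]
cam in tool [ 0.08142249 -0.00046054 -0.12911772] [[ 0.002 -0.948 -0.317]
 [ 1.     0.002  0.   ]
 [ 0.    -0.317  0.948]] [[383.08358422   0.         320.44015889]
 [  0.         383.08358422 243.95141997]
 [  0.           0.           1.        ]]
(array([-503.2, -207.3,  -54.8]), 'turn z', np.float64(73.74196031609921), 'tilt', array([-1.e-04, -3.e-04, -1.e+00])) (array([-503.2, -207.3,  -54.8]), 'turn z', np.float64(-106.25803968390079), 'tilt', array([-1.e-04, -3.e-04, -1.e+00]))
```

servo_tool([
  [[-52, -26.5, -5.5, 0, 0, 0, 85], [-52, -26.5, -5.5, 0, 0, 0, 85], [-52, -26.5, -5.5, 0, 0, 0, 85], [-52, -26.5, -5.5, 0, 0, 0, 85], [-52, -26.5, -5.5, 0, 0, 0, 85], [-52, -26.5, -5.5, 0, 0, 0, 85], [-52, -26.5, -5.5, 0, 0, 0, 85], [-52, -26.5, -5.5, 0, 0, 0, 85], [-52, -26.5, -5.5, 0, 0, 0, 85], [-52, -26.5, -5.5, 0, 0, 0, 85], [0, 0, 0, 0, 0, 10.5, 85], [0, 0, 0, 0, 0, 10.5, 85]],
])

```text
time: 1.9
tool_pos: [0.6007, 0.199, 0.3001]
tool_rot: [-0.0, 0.323, 0.946, -0.0]
contact_force: [-1.3, 0.3, -0.4]
gripper_width: 0.994
grasp_force: 0.0
```

servo_tool([
  [[0, 0, 0, 0, 0, 10.5, 85], [0, 0, 0, 0, 0, 10.5, 85], [0, 0, 0, 0, 0, 10.5, 85], [0, 0, 0, 0, 0, 10.5, 85], [0, 0, 0, 0, 0, 10.5, 85], [0, 0, 0, 0, 0, 0, 85]],
])

```text
time: 2.65
tool_pos: [0.6, 0.1999, 0.3003]
tool_rot: [0.0, 0.705, 0.709, -0.0]
contact_force: [0.6, 0.1, 0.1]
gripper_width: 0.996
grasp_force: 0.0
```

```bash
python3 - <<'E'
from h import *
w=grab('wrist','w1.png');st,Rt=tool();print(st['time'],st['tool_pos'],Rt.round(3))
print(togo([.6,.2,.3],90)); print(proj(w,[[.603,.264,.087],[.602,.264,.047],[.603,.319,.095]]))
E
```

```text
2.7 [0.59998824 0.19997343 0.30029162] [[-0.007  1.    -0.   ]
 [ 1.     0.007  0.   ]
 [ 0.    -0.    -1.   ]]
(array([0. , 0. , 0.3]), 'turn z', np.float64(0.41581621980208183), 'tilt', array([-0.,  0., -1.]))
[[324.40454786 136.71001769]
 [322.93703496 134.54992847]
 [325.30716019  65.07164975]]
```

View pics/w1.png

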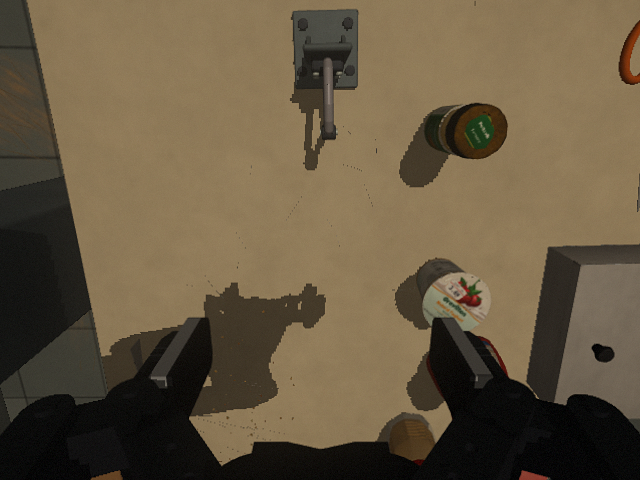

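The wrist view shows the bracket plate with corners at (293,12), (357,9), (357,87) and (296,89). The hook's top bar runs from (327,62) to the hinge knob at (329,131), and the spice jar and tub are off to the right. I'll work out the hook's position and heading from these.

```bash
python3 - <<'E'
from h import *
w=grab('wrist');I=w['image'].astype(int)
def head(a,b): return np.degrees(np.arctan2(*(b-a)[[1,0]]))
# bar centre by row: brighter/pinkish than counter shadows -> differ from counter
for y in range(60,142,6):
    r=I[y,305:352]; print(y,''.join('#' if abs(p-np.array(I[115,380])).sum()>90 else '.' for p in r), r[24])
m=(cv2.absdiff(w['image'],np.full_like(w['image'],I[115,380].astype(np.uint8))).sum(2)>90).astype(np.uint8)
P=onz(w,[(327,62),(329,131)],.091);print('bar',P.round(4),head(P[1],P[0]))
B=onz(w,[(293,12),(357,9),(357,87),(296,89)],.006);print(B.round(4));print(head(B[2],B[1]),head(B[3],B[0]),head(B[3],B[2]),B.mean(0))
E
```

```text
60 ########################.###################### [ 84  94 104]
66 ######################...###################### [ 83  93 102]
72 ######################....######.....########## [ 96 105 116]
78 #####################......#################### [ 96 107 117]
84 #######################....#################### [110 120 134]
90 ######################....###.................. [110 119 131]
96 ######################.....##.................. [111 120 134]
102 ######################....###.................. [108 119 132]
108 #######################..####.................. [ 82  92 102]
114 .########.....##########..###.................. [ 82  92 103]
120 .#######........#######...###.................. [ 84  95 103]
126 ########.......################.......#........ [68 76 86]
132 #######.........###############.............#.. [56 65 72]
138 #######......##################................ [24 29 30]
bar [[0.6043 0.3217 0.091 ]
 [0.6067 0.2689 0.091 ]] 92.68120518204249
[[0.5721 0.3751 0.006 ]
 [0.6337 0.3781 0.006 ]
 [0.6365 0.3091 0.006 ]
 [0.5741 0.3067 0.006 ]]
92.36010769737672 91.7113758484292 2.2415747711545957 [0.60411544 0.34223003 0.006     ]
```

servo_tool([
  [[-52, -3, 0, 0, 0, 0, 85], [-52, -3, 0, 0, 0, 0, 85], [-52, -3, 0, 0, 0, 0, 85], [-52, -3, 0, 0, 0, 0, 85], [-52, -3, 0, 0, 0, 0, 85], [-52, -3, 0, 0, 0, 0, 85], [-52, -3, 0, 0, 0, 0, 85], [-52, -3, 0, 0, 0, 0, 85], [-52, -3, 0, 0, 0, 0, 85], [-52, -3, 0, 0, 0, 0, 85], [-50, -4, 0, 0, 0, -7.5, 85], [0, 0, 0, 0, 0, 0, 85]],
])

```text
time: 4.25
tool_pos: [0.5674, -0.3733, 0.2996]
tool_rot: [-0.0, 0.659, 0.753, -0.0]
contact_force: [0.3, 0.9, -0.3]
gripper_width: 0.992
grasp_force: 0.0
```

```bash
python3 - <<'E'
from h import *
w=grab('wrist','w2.png');st,Rt=tool();print(st['time'],st['tool_pos'],Rt.round(3))
E
```

```text
4.3 [ 0.56783362 -0.3715298   0.29975129] [[-0.133  0.991 -0.001]
 [ 0.991  0.133  0.001]
 [ 0.001 -0.    -1.   ]]
```

View pics/w2.png

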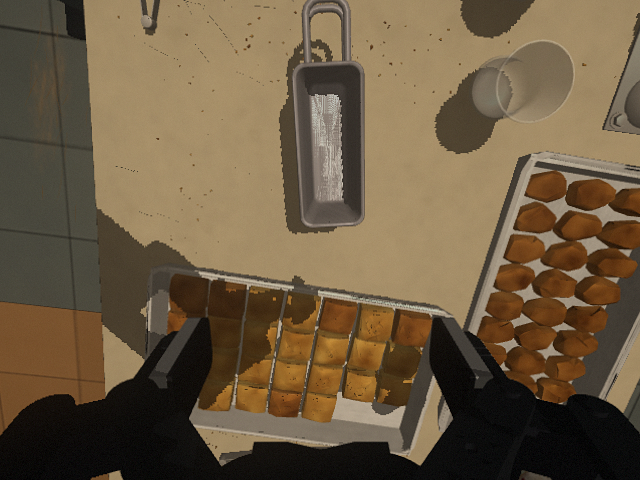

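The wrist view shows the upper pan's rim with corners at (295,62), (363,61), (364,225) and (303,226). The loop wires run up to (327,0), and the glass is at (530,80).

```bash
python3 - <<'E'
from h import *
w=grab('wrist')
C=onz(w,[(294.5,61.5),(364,60.5),(364.5,225.5),(302.5,226.5)],.086)
print(C.round(4),[np.linalg.norm(C[i]-C[(i+1)%4]).round(4) for i in range(4)],C.mean(0))
h=lambda a,b: np.degrees(np.arctan2(*(b-a)[[1,0]]))
print(h(C[3],C[0]),h(C[2],C[1]),h((C[2]+C[3])/2,(C[0]+C[1])/2))
L=onz(w,[(308,30),(345,30)],.081);print(L.round(4),L.mean(0), h(C.mean(0),L.mean(0)))
E
```

```text
[[ 0.5304 -0.2527  0.086 ]
 [ 0.5862 -0.2444  0.086 ]
 [ 0.6104 -0.3811  0.086 ]
 [ 0.5535 -0.3898  0.086 ]] [np.float64(0.0564), np.float64(0.1388), np.float64(0.0576), np.float64(0.139)] [ 0.57012018 -0.31700156  0.086     ]
99.56541993474062 100.07365483138354 99.81934902187632
[[ 0.5382 -0.228   0.081 ]
 [ 0.5676 -0.224   0.081 ]] [ 0.55291198 -0.2259941   0.081     ] 100.7073919656046
```

servo_tool([
  [[14.5, 2.2, 30, 0, 0, 0, 85], [14.5, 2.2, 30, 0, 0, 0, 85], [14.5, 2.2, 30, 0, 0, 0, 85], [14.5, 2.2, 30, 0, 0, 0, 85], [0, 0, 30, 0, 0, -2.2, 85], [0, 0, 20, 0, 0, 0, 85], [0, 0, 0, 0, 0, 0, 85]],
])

```text
time: 5.22
tool_pos: [0.5685, -0.3101, 0.1285]
tool_rot: [-0.002, 0.643, 0.766, -0.0]
contact_force: [-0.1, 0.6, 0.3]
gripper_width: 0.992
grasp_force: 0.0
```

```bash
python3 - <<'E'
from h import *
print(togo([.5688,-.313,.074],99.8), tool()[0]['time'])
E
```

```text
(array([-3. , -0.1, 54.5]), 'turn z', np.float64(0.17092276942548779), 'tilt', array([-0.0028,  0.0021, -1.    ])) 5.225
```

servo_tool([
  [[-1.5, 0, 18, 0, 0, 0, 85], [0, 0, 18, 0, 0, 0, 85], [0, 0, 12, 0, 0, 0, 85], [0, 0, 6.5, 0, 0, 0, 85], [0, 0, 0, 0, 0, 0, 85]],
])

```text
time: 5.85
tool_pos: [0.5693, -0.3128, 0.0751]
tool_rot: [-0.001, 0.643, 0.766, -0.0]
contact_force: [-0.7, -0.2, 0.6]
gripper_width: 0.991
grasp_force: 0.0
```

```bash
python3 - <<'E'
from h import *
w=grab('wrist','w3.png')
print(togo([.5688,-.313,.074],99.8), tool()[0]['contact_force'])
E
```

```text
(array([ 0.2, -0.8,  1.8]), 'turn z', np.float64(0.1373753077162405), 'tilt', array([ 1.e-04, -0.e+00, -1.e+00])) [ 0.12579507 -1.02121083  0.34927457]
```

View pics/w3.png

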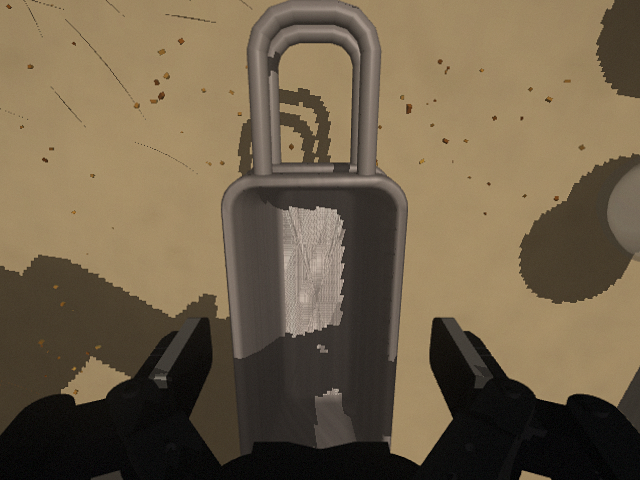

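The pan sits square between the fingers. Its mid-line is at column 315 against 321 for the fingers, about 2 mm off, so I'll shift and close.

servo_tool([
  [[0, -1.8, 1.5, 0, 0, 0, 85], [0, 0, 0, 0, 0, 0, 60], [0, 0, 0, 0, 0, 0, 50], [0, 0, 0, 0, 0, 0, 50], [0, 0, 0, 0, 0, 0, 50], [0, 0, 0, 0, 0, 0, 50]],
])

```text
time: 6.65
tool_pos: [0.5677, -0.3135, 0.0751]
tool_rot: [0.0, 0.643, 0.766, -0.0]
contact_force: [-3.8, 1.3, 5.6]
gripper_width: 0.693
grasp_force: 65.6
```

servo_tool([
  [[0, 0, -2, 0, 0, 0, 50], [0, 0, -2, 0, 0, 0, 50], [0, 0, -2, 0, 0, 0, 50], [0, 0, -2, 0, 0, 0, 50], [0, 0, -3, 0, 0, 0, 50], [0, 0, -4, 0, 0, 0, 50], [0, 0, -5, 0, 0, 0, 50], [0, 0, -6, 0, 0, 0, 50], [0, 0, -8, 0, 0, 0, 50], [0, 0, -8, 0, 0, 0, 50], [0, 0, -8, 0, 0, 0, 50], [0, 0, -8, 0, 0, 0, 50]],
])

```text
time: 8.15
tool_pos: [0.5678, -0.3133, 0.1329]
tool_rot: [0.0, 0.643, 0.766, 0.0]
contact_force: [-1.4, 0.1, -4.6]
gripper_width: 0.689
grasp_force: 65.3
```

servo_tool([
  [[0, 0, -10, 0, 0, 0, 50], [0, 0, -20, 0, 0, 0, 50], [0, 0, -20, 0, 0, 0, 50], [0, 0, -10, 0, 0, 0, 50], [0, 0, 0, 0, 0, 0, 50]],
])

```text
time: 8.78
tool_pos: [0.5684, -0.3137, 0.1942]
tool_rot: [0.001, 0.643, 0.766, 0.0]
contact_force: [-0.3, 0.5, -3.9]
gripper_width: 0.685
grasp_force: 65.4
```

```bash
python3 - <<'E'
from h import *
s=grab('scene');w=grab('wrist')
a=cv2.resize(s['image'][200:400,290:450],None,fx=2.4,fy=2.4); cv2.imwrite('pics/c4.png',np.hstack([a,cv2.resize(w['image'][:,120:520],(400,480))]))
st,Rt=tool();print(st['time'],st['tool_pos'],st['contact_force'],Rt.round(3))
E
```

```text
8.875 [ 0.56748193 -0.31308504  0.19179782] [ 0.94212735  0.16397381 -4.22378582] [[-0.173  0.985 -0.001]
 [ 0.985  0.173  0.001]
 [ 0.001 -0.001 -1.   ]]
```

View pics/c4.png

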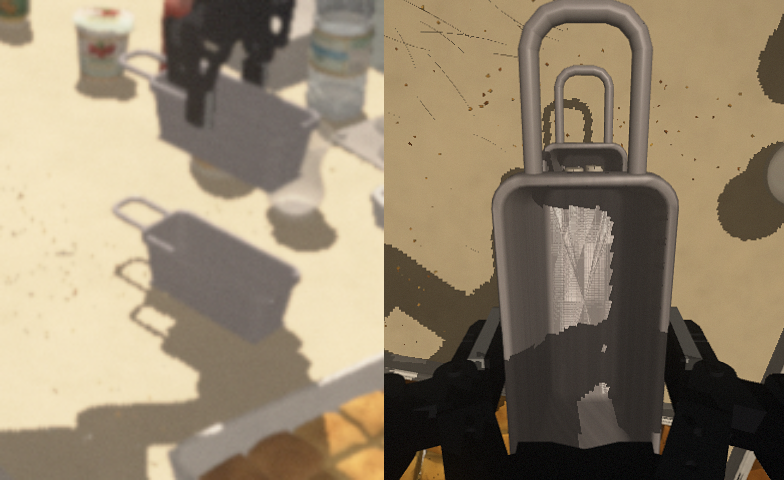

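The upper pan is cleanly off and the lower one hasn't moved. Carrying it toward the hook.

servo_tool([
  [[0, 0, 0, 0, 0, 7.8, 50], [20, 3, 0, 0, 0, 0, 50], [42, 6, 0, 0, 0, 0, 50], [42, 6, 0, 0, 0, 0, 50], [42, 6, 0, 0, 0, 0, 50], [42, 6, 0, 0, 0, 0, 50], [42, 6, 0, 0, 0, 0, 50], [42, 6, 0, 0, 0, 0, 50], [42, 6, 0, 0, 0, 0, 50], [42, 6, 0, 0, 0, 0, 50], [42, 6, 0, 0, 0, 0, 50], [25, 4, 0, 0, 0, 0, 50]],
])

```text
time: 10.38
tool_pos: [0.6118, 0.1147, 0.1914]
tool_rot: [-0.001, 0.692, 0.722, -0.0]
contact_force: [-0.3, -1.4, -4.4]
gripper_width: 0.689
grasp_force: 65.3
```

servo_tool([
  [[0, 0, 30, 0, 0, 0, 50], [0, 0, 30, 0, 0, 0, 50], [0, 0, 30, 0, 0, 0, 50], [0, 0, 15, 0, 0, 0, 50], [0, 0, 0, 0, 0, 0, 50]],
])

```text
time: 11.0
tool_pos: [0.6115, 0.1121, 0.0856]
tool_rot: [-0.001, 0.693, 0.721, -0.001]
contact_force: [-0.3, 0.0, -3.8]
gripper_width: 0.686
grasp_force: 65.7
```

```bash
python3 - <<'E'
from h import *
w=grab('wrist','w5.png');print(togo([.6125,.1121,.045],92.2))
st,Rt=tool();print(st['time'],st['tool_pos'],st['contact_force'],Rt.round(3))
E
```

```text
(array([ 0.1, -0.3, 42.4]), 'turn z', np.float64(-0.020536322968240484), 'tilt', array([-4.e-04,  1.e-04, -1.e+00]))
11.05 [0.61279345 0.11200902 0.08735155] [-0.16102508  0.49070356 -3.78539544] [[-0.038  0.999 -0.   ]
 [ 0.999  0.038  0.   ]
 [ 0.    -0.    -1.   ]]
```

View pics/w5.png

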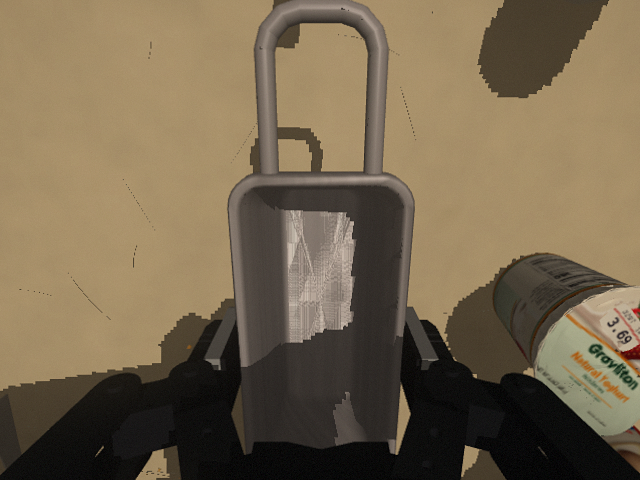

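The pan hangs straight in the grip, with the loop's cross wire at about (321,12) and the tub clear at the right. Lowering it now.

servo_tool([
  [[0, 0, 16, 0, 0, 0, 50], [0, 0, 14, 0, 0, 0, 50], [0, 0, 6, 0, 0, 0, 50], [0, 0, 3, 0, 0, 0, 50], [0, 0, 1.5, 0, 0, 0, 50], [0, 0, 0, 0, 0, 0, 50]],
])

```text
time: 11.8
tool_pos: [0.6132, 0.1117, 0.0471]
tool_rot: [0.0, 0.694, 0.72, 0.0]
contact_force: [-0.1, -0.1, -3.2]
gripper_width: 0.688
grasp_force: 65.7
```

```bash
python3 - <<'E'
from h import *
w=grab('wrist');st,Rt=tool();print(st['tool_pos'],st['contact_force'],st['ft_torque'])
print(onz(w,[(321,12)],.051+st['tool_pos'][2]-.045))
E
```

```text
[0.61325495 0.11172113 0.04724337] [-0.19405259 -0.29749799 -4.45454822] [ 0.02567894  0.00280075 -0.00835191]
[[0.60914297 0.22005318 0.05324337]]
```

servo_tool([
  [[0, 0, 1, 0, 0, 0, 50], [0, 0, 0.5, 0, 0, 0, 50], [0, 0, 0, 0, 0, 0, 50]],
])

```text
time: 12.22
tool_pos: [0.6133, 0.1117, 0.046]
tool_rot: [0.0, 0.694, 0.72, 0.0]
contact_force: [-2.0, -0.7, -0.8]
gripper_width: 0.688
grasp_force: 66.2
```

servo_tool([
  [[0, 0, 0.5, 0, 0, 0, 50], [0, 0, 0.5, 0, 0, 0, 50], [0, 0, 0, 0, 0, 0, 50]],
])

```text
time: 12.6
tool_pos: [0.6133, 0.1117, 0.046]
tool_rot: [0.0, 0.694, 0.72, 0.0]
contact_force: [-5.7, 0.3, 6.7]
gripper_width: 0.69
grasp_force: 67.0
```

servo_tool([
  [[0, 0, 0, 0, 0, 0, 62], [0, 0, 0, 0, 0, 0, 70], [0, 0, 0, 0, 0, 0, 85], [0, 0, 0, 0, 0, 0, 85], [0, 0, 0, 0, 0, 0, 85], [0, 0, -15, 0, 0, 0, 85], [0, 0, -30, 0, 0, 0, 85], [0, 0, -30, 0, 0, 0, 85], [0, 0, 0, 0, 0, 0, 85]],
])

```text
time: 13.72
tool_pos: [0.6156, 0.1119, 0.124]
tool_rot: [0.003, 0.694, 0.72, 0.003]
contact_force: [0.5, -0.6, 0.2]
gripper_width: 0.994
grasp_force: 0.0
```

```bash
python3 - <<'E'
from h import *
w=grab('wrist','w6.png');st,Rt=tool();print(st['time'],st['tool_pos'],st['contact_force'])
E
```

```text
13.775 [0.61417446 0.1117685  0.12161151] [ 0.43622234  0.06663626 -0.55028043]
```

View pics/w6.png

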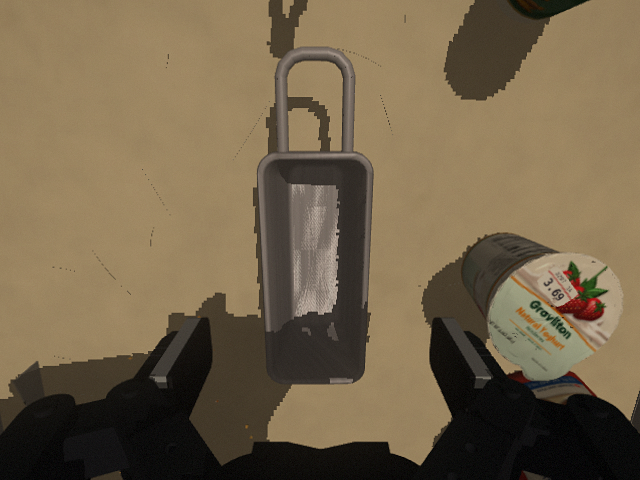

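The pan stands free. Its loop's cross wire is at (315,54), and its rim corners are at (258,154), (373,154), (365,383) and (267,383).

```bash
python3 - <<'E'
from h import *
w=grab('wrist')
C=onz(w,[(258,153),(373,153),(365.5,383),(266.5,383.5)],.056);h=lambda a,b: np.degrees(np.arctan2(*(b-a)[[1,0]]))
f=(C[0]+C[1])/2;r=(C[2]+C[3])/2
print(C.round(4),np.linalg.norm(f-r),h(r,f))
L=onz(w,[(315.5,54)],.051)[0];print(L,h(r,L))
a=np.radians(92.2);u=np.array([np.cos(a),np.sin(a)]);n=np.array([-u[1],u[0]]);O=np.array([.6062,.268])
for P in(L,f,r): print('hook x,y',u@(P[:2]-O),n@(P[:2]-O))
print('rear to go',togo([*(r[:2]-.03*u),.046],92.2))
E
```

```text
[[0.5811 0.1741 0.056 ]
 [0.6381 0.1763 0.056 ]
 [0.6448 0.0397 0.056 ]
 [0.5846 0.0372 0.056 ]] 0.13687876069009763 92.13688385776092
[0.60794804 0.22003567 0.051     ] 92.12193219705664
hook x,y -0.04799608211328194 9.449575905007178e-05
hook x,y -0.09286530542231133 0.00019135124408479172
hook x,y -0.2297439830620235 0.00034213473381773245
rear to go (array([-103.3,   -1.2,   73.8]), 'turn z', np.float64(-0.05820435241349742), 'tilt', array([ 9.e-04,  1.e-04, -1.e+00]))
```

servo_tool([
  [[-30, 0, 0, 0, 0, 0, 25], [-40, -0.5, 0, 0, 0, 0, 25], [-33, -0.5, 0, 0, 0, 0, 25], [0, 0, 0, 0, 0, 0, 25], [0, 0, 25, 0, 0, 0, 25], [0, 0, 25, 0, 0, 0, 25], [0, 0, 15, 0, 0, 0, 25], [0, 0, 8, 0, 0, 0, 25], [0, 0, 0, 0, 0, 0, 25]],
])

```text
time: 14.95
tool_pos: [0.6155, 0.009, 0.0459]
tool_rot: [-0.0, 0.694, 0.72, -0.0]
contact_force: [0.1, 0.4, 0.9]
gripper_width: 0.297
grasp_force: 0.0
```

```bash
python3 - <<'E'
from h import *
st,Rt=tool();print(st['time'],st['tool_pos'],st['contact_force'],st['gripper_width'],togo([.6162,.0072,.046],92.2))
E
```

```text
14.95 [0.61554152 0.00904384 0.04585313] [0.10335955 0.42535396 0.86422187] 0.2969405173398656 (array([-1.9,  0.6, -0.1]), 'turn z', np.float64(-0.042660200783046776), 'tilt', array([-9.e-04,  1.e-04, -1.e+00]))
```

servo_tool([
  [[5, 0.2, 0, 0, 0, 0, 25], [4, 0.2, 0, 0, 0, 0, 25], [2, 0, 0, 0, 0, 0, 25], [2, 0, 0, 0, 0, 0, 25], [2, 0, 0, 0, 0, 0, 25], [2, 0, 0, 0, 0, 0, 25], [2, 0, 0, 0, 0, 0, 25], [2, 0, 0, 0, 0, 0, 25], [2, 0, 0, 0, 0, 0, 25], [2, 0, 0, 0, 0, 0, 25]],
])

```text
time: 16.2
tool_pos: [0.6153, 0.0338, 0.0463]
tool_rot: [0.0, 0.694, 0.72, -0.0]
contact_force: [0.5, -1.8, 0.3]
gripper_width: 0.292
grasp_force: 1.1
```

servo_tool([
  [[3, 0, 0, 0, 0, 0, 25], [3, 0, 0, 0, 0, 0, 25], [3, 0, 0, 0, 0, 0, 25], [3, 0, 0, 0, 0, 0, 25], [3, 0, 0, 0, 0, 0, 25], [3, 0, 0, 0, 0, 0, 25], [3, 0, 0, 0, 0, 0, 25], [3, 0, 0, 0, 0, 0, 25]],
])

```text
time: 17.2
tool_pos: [0.6143, 0.0579, 0.0463]
tool_rot: [-0.0, 0.694, 0.72, -0.0]
contact_force: [-0.1, -1.6, 0.8]
gripper_width: 0.297
grasp_force: 1.1
```

```bash
python3 - <<'E'
from h import *
w=grab('wrist','w7.png');t=grab('top');st,Rt=tool();print(st['time'],st['tool_pos'],st['contact_force'])
cv2.imwrite('pics/c7.png',np.hstack([w['image'][:,140:500],cv2.resize(t['image'][200:280,130:200],(420,480),interpolation=cv2.INTER_CUBIC)]))
E
```

```text
17.3 [0.61429695 0.05827979 0.04628062] [ 0.23481099 -0.91845315 -1.07364763]
```

View pics/c7.png

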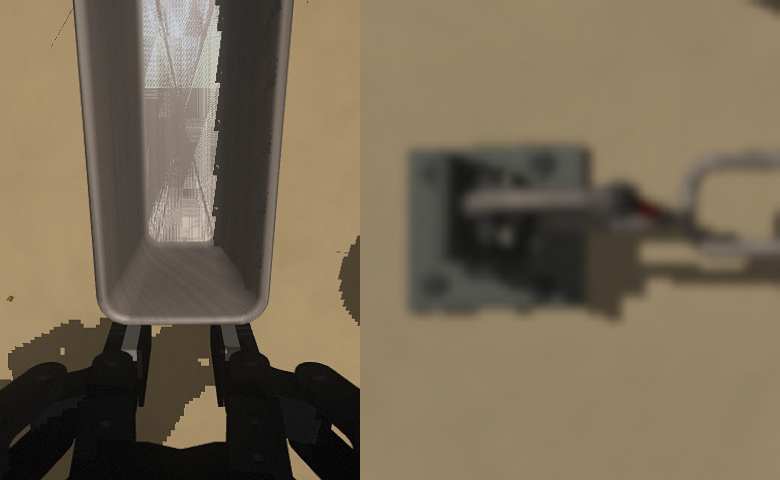

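The pan's rear is squarely on both fingers at (183,320) in the crop. The loop's end, at (690,205) in the crop, is just short of the gate. I'll measure the loop from the rear edge.

```bash
python3 - <<'E'
from h import *
w=grab('wrist');t=grab('top')
a=np.radians(92.2);u=np.array([np.cos(a),np.sin(a)]);n=np.array([-u[1],u[0]]);O=np.array([.6062,.268])
r=onz(w,[(323,323.5)],.056)[0];st,Rt=tool();print(r, r-st['tool_pos'],'loop hook x',u@(r[:2]-O)+.185)
L=onz(t,[(184.8,234.3)],.051)[0];print(L,'top',u@(L[:2]-O),n@(L[:2]-O))
c=onz(w,[(215,12),(432,12)],.056);print(c,'head',np.degrees(np.arctan2(*(c.mean(0)-r)[[1,0]])))
E
```

```text
[0.61478992 0.06976658 0.056     ] [0.00049595 0.01153868 0.00973201] loop hook x -0.013417054832836145
[0.60717666 0.25370963 0.051     ] top -0.014317332513481171 -0.00042736426928556077
[[0.58146619 0.16461483 0.056     ]
 [0.64042182 0.16692962 0.056     ]] head 92.29399763648435
```

servo_tool([
  [[2.5, 0, 0, 0, 0, 0, 25], [2.5, 0, 0, 0, 0, 0, 25], [2.5, 0, 0, 0, 0, 0, 25], [2.5, 0, 0, 0, 0, 0, 25], [2.5, 0, 0, 0, 0, 0, 25], [2.5, 0, 0, 0, 0, 0, 25]],
])

```text
time: 18.15
tool_pos: [0.6139, 0.0719, 0.0464]
tool_rot: [0.001, 0.694, 0.72, -0.001]
contact_force: [1.2, -6.1, -1.0]
gripper_width: 0.289
grasp_force: 2.8
```

servo_tool([
  [[2.5, 0, 0, 0, 0, 0, 25], [2.5, 0, 0, 0, 0, 0, 25], [2.5, 0, 0, 0, 0, 0, 25], [2.5, 0, 0, 0, 0, 0, 25], [2.5, 0, 0, 0, 0, 0, 25], [2.5, 0, 0, 0, 0, 0, 25]],
])

```text
time: 18.9
tool_pos: [0.6134, 0.0865, 0.0463]
tool_rot: [0.001, 0.694, 0.72, -0.001]
contact_force: [0.8, -7.3, 0.2]
gripper_width: 0.292
grasp_force: 3.5
```

servo_tool([
  [[2.5, 0, 0, 0, 0, 0, 25], [2.5, 0, 0, 0, 0, 0, 25], [2.5, 0, 0, 0, 0, 0, 25], [2.5, 0, 0, 0, 0, 0, 25]],
])

```text
time: 19.4
tool_pos: [0.6134, 0.0975, 0.0469]
tool_rot: [0.0, 0.694, 0.72, 0.0]
contact_force: [1.1, -3.5, 2.0]
gripper_width: 0.292
grasp_force: 1.7
```

servo_tool([
  [[2, 0, 0, 0, 0, 0, 25], [2, 0, 0, 0, 0, 0, 25], [0, 0, 0, 0, 0, 0, 25]],
])

```text
time: 19.77
tool_pos: [0.6128, 0.1021, 0.0464]
tool_rot: [-0.0, 0.694, 0.72, 0.0]
contact_force: [1.6, -1.4, 0.8]
gripper_width: 0.291
grasp_force: 1.0
```

```bash
python3 - <<'E'
from h import *
s=grab('scene');t=grab('top');w=grab('wrist')
c=lambda I,x,y,ww,h:cv2.resize(I[y:y+h,x:x+ww],(390,390),interpolation=cv2.INTER_CUBIC)
cv2.imwrite('pics/c8.png',np.hstack([c(s['image'],225,175,60,60),c(t['image'],140,205,60,60)]))
st,Rt=tool();print(st['tool_pos'],st['contact_force'])
E
```

```text
[0.61240486 0.10211862 0.04592429] [ 0.26636319 -0.66320645  0.93785313]
```

View pics/c8.png

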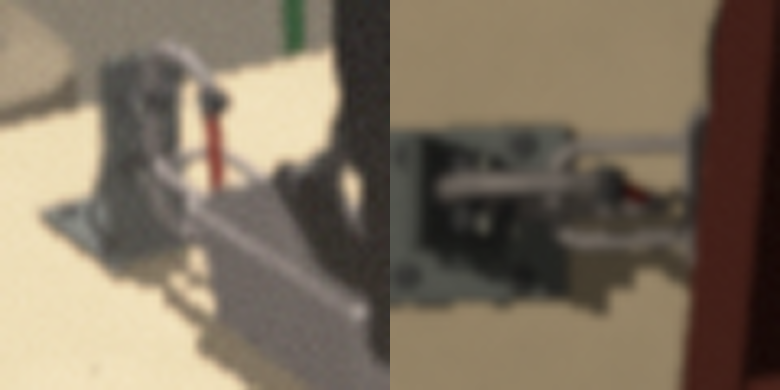

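The red gate hangs straight down at (215,150) in the crop, inside the loop, and the cross wire is behind it, so it has snapped in. Next I'll back off, regrip over the collar and tug.

servo_tool([
  [[-12, 0, 0, 0, 0, 0, 25], [0, 0, -30, 0, 0, 0, 25], [0, 0, -45, 0, 0, 0, 40], [40, 0, 0, 0, 0, 0, 85], [37, 0, 0, 0, 0, 0, 85], [0, 0, 0, 0, 0, 0, 85], [0, 0, 0, 0, 0, 0, 85], [0, 0, 25, 0, 0, 0, 85], [0, 0, 25, 0, 0, 0, 85], [0, 0, 15, 0, 0, 0, 85], [0, 0, 8, 0, 0, 0, 85], [0, 0, 0, 0, 0, 0, 85]],
])

```text
time: 21.42
tool_pos: [0.6102, 0.1663, 0.048]
tool_rot: [-0.0, 0.694, 0.72, -0.0]
contact_force: [1.0, -0.1, 0.7]
gripper_width: 0.995
grasp_force: 0.0
```

```bash
python3 - <<'E'
from h import *
w=grab('wrist','w9.png');st,Rt=tool();print(st['time'],st['tool_pos'],st['contact_force'],Rt.round(3))
E
```

```text
21.475 [0.61070924 0.1664794  0.04879853] [ 0.20708423  0.35577574 -0.8338302 ] [[-0.037  0.999  0.001]
 [ 0.999  0.037  0.   ]
 [ 0.     0.001 -1.   ]]
```

View pics/w9.png

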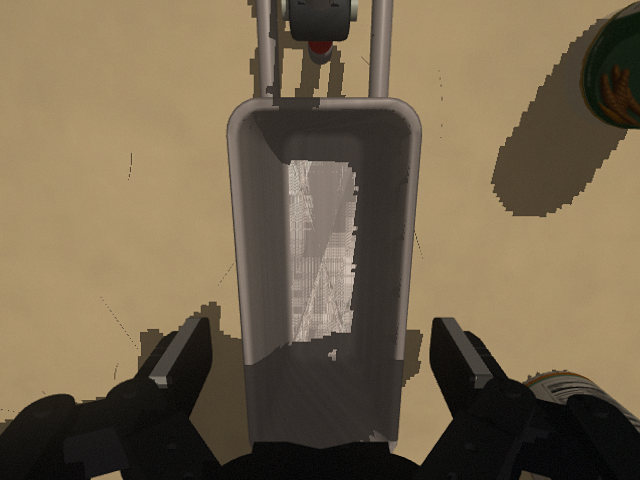

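The gate is at (320,45) inside the loop, and the pan (mid-line about column 323) is centred between the fingers. That makes 12 pictures viewed, two over the limit of 10, so I'll view no more and work from numbers.

servo_tool([
  [[0, 0.5, 0, 0, 0, 0, 70], [0, 0, 0, 0, 0, 0, 55], [0, 0, 0, 0, 0, 0, 50], [0, 0, 0, 0, 0, 0, 50], [0, 0, 0, 0, 0, 0, 50]],
])

```text
time: 22.1
tool_pos: [0.6117, 0.1668, 0.0498]
tool_rot: [0.001, 0.694, 0.72, 0.001]
contact_force: [-1.4, 0.6, 5.4]
gripper_width: 0.684
grasp_force: 66.2
```

servo_tool([
  [[-3, 0, 0, 0, 0, 0, 50], [-3, 0, 0, 0, 0, 0, 50], [-3, 0, 0, 0, 0, 0, 50], [-3, 0, 0, 0, 0, 0, 50], [-3, 0, 0, 0, 0, 0, 50], [-2, 0, 0, 0, 0, 0, 50], [0, 0, 0, 0, 0, 0, 50]],
])

```text
time: 22.98
tool_pos: [0.6125, 0.1508, 0.0498]
tool_rot: [0.0, 0.694, 0.72, 0.002]
contact_force: [-0.2, 3.7, 4.9]
gripper_width: 0.686
grasp_force: 66.2
```

servo_tool([
  [[-2, 0, 0, 0, 0, 0, 50], [-1.5, 0, 0, 0, 0, 0, 50], [-1, 0, 0, 0, 0, 0, 50], [0, 0, 0, 0, 0, 0, 50]],
])

```text
time: 23.48
tool_pos: [0.6127, 0.1465, 0.0498]
tool_rot: [0.0, 0.694, 0.72, 0.002]
contact_force: [0.1, 5.2, 5.7]
gripper_width: 0.684
grasp_force: 66.2
```

servo_tool([
  [[-1, 0, 0, 0, 0, 0, 50], [-0.5, 0, 0, 0, 0, 0, 50], [0, 0, 0, 0, 0, 0, 50]],
])

```text
time: 23.85
tool_pos: [0.6127, 0.1451, 0.0498]
tool_rot: [0.0, 0.694, 0.72, 0.002]
contact_force: [-0.3, 5.1, 5.7]
gripper_width: 0.685
grasp_force: 66.2
```

servo_tool([
  [[-0.7, 0, 0, 0, 0, 0, 50], [0, 0, 0, 0, 0, 0, 50]],
])

```text
time: 24.1
tool_pos: [0.6127, 0.1444, 0.0499]
tool_rot: [0.0, 0.694, 0.72, 0.002]
contact_force: [-0.6, 4.7, 5.2]
gripper_width: 0.686
grasp_force: 66.2
```

servo_tool([
  [[-0.7, 0, 0, 0, 0, 0, 50], [0, 0, 0, 0, 0, 0, 50]],
])

```text
time: 24.35
tool_pos: [0.6128, 0.1437, 0.0498]
tool_rot: [0.0, 0.694, 0.72, 0.002]
contact_force: [-0.4, 5.2, 5.5]
gripper_width: 0.685
grasp_force: 66.2
```

servo_tool([
  [[-0.7, 0, 0, 0, 0, 0, 50], [0, 0, 0, 0, 0, 0, 50]],
])

```text
time: 24.6
tool_pos: [0.6128, 0.1433, 0.0499]
tool_rot: [-0.0, 0.694, 0.72, 0.002]
contact_force: [0.5, 5.3, 4.9]
gripper_width: 0.684
grasp_force: 66.2
```

servo_tool([
  [[-0.6, 0, 0, 0, 0, 0, 50], [0, 0, 0, 0, 0, 0, 50]],
])

```text
time: 24.85
tool_pos: [0.6128, 0.1431, 0.0498]
tool_rot: [-0.0, 0.694, 0.72, 0.002]
contact_force: [-0.7, 7.0, 4.4]
gripper_width: 0.691
grasp_force: 66.2
```

servo_tool([
  [[-0.6, 0, 0, 0, 0, 0, 50], [0, 0, 0, 0, 0, 0, 50]],
])

```text
time: 25.1
tool_pos: [0.6128, 0.1429, 0.0498]
tool_rot: [-0.001, 0.694, 0.72, 0.003]
contact_force: [0.8, 7.5, 4.9]
gripper_width: 0.688
grasp_force: 66.2
```

servo_tool([
  [[-0.8, 0, 0, 0, 0, 0, 50], [0, 0, 0, 0, 0, 0, 50]],
])

```text
time: 25.35
tool_pos: [0.6128, 0.1427, 0.0499]
tool_rot: [-0.001, 0.694, 0.72, 0.003]
contact_force: [0.0, 10.8, 5.6]
gripper_width: 0.684
grasp_force: 66.2
```

servo_tool([
  [[-0.8, 0, 0, 0, 0, 0, 50], [0, 0, 0, 0, 0, 0, 50]],
])

```text
time: 25.6
tool_pos: [0.6127, 0.1425, 0.0498]
tool_rot: [-0.001, 0.694, 0.72, 0.004]
contact_force: [-0.2, 12.9, 4.4]
gripper_width: 0.683
grasp_force: 66.1
```

servo_tool([
  [[-0.8, 0, 0, 0, 0, 0, 50], [0, 0, 0, 0, 0, 0, 50]],
])

```text
time: 25.85
tool_pos: [0.6127, 0.1423, 0.0498]
tool_rot: [-0.002, 0.694, 0.72, 0.004]
contact_force: [0.2, 13.6, 4.6]
gripper_width: 0.684
grasp_force: 66.1
```

The tug holds: about 8 N above the friction level with almost no motion. Ease off, release and retreat.

servo_tool([
  [[2, 0, 0, 0, 0, 0, 50], [3, 0, 0, 0, 0, 0, 50], [2, 0, 0, 0, 0, 0, 50], [0, 0, 0, 0, 0, 0, 50], [0, 0, 0, 0, 0, 0, 65], [0, 0, 0, 0, 0, 0, 85], [0, 0, 0, 0, 0, 0, 85], [0, 0, 0, 0, 0, 0, 85], [0, 0, -15, 0, 0, 0, 85], [0, 0, -30, 0, 0, 0, 85], [0, 0, -30, 0, 0, 0, 85], [-30, 0, -30, 0, 0, 0, 85]],
])

```text
time: 27.35
tool_pos: [0.613, 0.116, 0.1557]
tool_rot: [0.0, 0.693, 0.721, 0.001]
contact_force: [0.2, 0.3, -0.5]
gripper_width: 0.994
grasp_force: 0.0
```

servo_tool([
  [[-40, 0, -20, 0, 0, 0, 85], [-40, 0, 0, 0, 0, 0, 85], [0, 0, 0, 0, 0, 0, 85], [0, 0, 0, 0, 0, 0, 85]],
])

```text
time: 27.85
tool_pos: [0.6157, 0.0354, 0.1738]
tool_rot: [0.0, 0.694, 0.72, 0.0]
contact_force: [-0.4, -0.5, 0.1]
gripper_width: 0.992
grasp_force: 0.0
```

```bash
python3 - <<'E'
from h import *
s=grab('scene');w=grab('wrist');st,Rt=tool();print(st['time'],st['tool_pos'],st['contact_force'],st['gripper_width'])
# red gate in scene: pixels and slope
x0,y0=240,170;I=s['image'][y0:230,x0:280].astype(int);m=(I[...,2]-I[...,1]>35)&(I[...,2]-I[...,0]>35)
ys,xs=np.nonzero(m)
print('gate px',sorted({(int(y+y0),float((xs[ys==y]+x0).mean().round(1))) for y in ys}))
print('gate shut predicted',proj(s,[[.6064,.268,z] for z in(.085,.07,.05)]).round(1))
# pan rim: darker mask near predicted corners for loop at several hook x
a=np.radians(92.2);u=np.array([np.cos(a),np.sin(a),0]);n=np.array([-u[1],u[0],0]);O=np.array([.6062,.268,0])
G=cv2.cvtColor(w['image'],cv2.COLOR_BGR2GRAY).astype(float)
# profile along the hook axis (offset 25 mm beside it, z=.056) to find the front edge of the collar
X=np.arange(-.12,.02,.003)
for off in(-.024,.024):
    uv=proj(w,[O+x*u+off*n+[0,0,.056] for x in X]);print(off,[(int(round(x*1000)),int(G[int(v),int(c)])) for x,(c,v) in zip(X,uv) if 0<=v<480 and 0<=c<640])
E
```

```text
27.95 [0.61555914 0.03603758 0.17333534] [ 0.33964282  0.15613115 -0.64492566] 0.9940702055480475
gate px [(193, 257.0), (194, 257.0), (195, 257.0), (196, 257.5), (197, 257.5), (198, 257.5), (199, 257.5), (200, 257.5), (201, 257.5), (202, 257.5), (203, 257.5)]
gate shut predicted [[257.4 191.2]
 [257.6 196.1]
 [257.9 202.6]]
-0.024 [(-120, 47), (-117, 49), (-114, 44), (-111, 45), (-108, 46), (-105, 42), (-102, 43), (-99, 44), (-96, 47), (-93, 45)]
0.024 [(-120, 74), (-117, 74), (-114, 73), (-111, 80), (-108, 75), (-105, 74), (-102, 72), (-99, 69), (-96, 78), (-93, 77)]
```

```bash
python3 - <<'E'
from h import *
t=grab('wrist');a=np.radians(92.2);u=np.array([np.cos(a),np.sin(a),0]);n=np.array([-u[1],u[0],0]);O=np.array([.6062,.268,0])
G=cv2.cvtColor(t['image'],cv2.COLOR_BGR2GRAY)
for off in(-.02,.02):
    X=np.arange(-.2,-.15,.002);uv=proj(t,[O+x*u+off*n+[0,0,.056] for x in X]);print(off,[(int(round(x*1000)),int(G[int(v),int(c)])) for x,(c,v) in zip(X,uv) if 0<=v<480])
X=np.arange(-.045,.046,.003)
for x in(-.10,-.16):
    uv=proj(t,[O+x*u+y*n+[0,0,.056] for y in X]);print(x,[(int(round(y*1000)),int(G[int(v),int(c)])) for y,(c,v) in zip(X,uv) if 0<=v<480])
E
```

```text
-0.02 [(-200, 131), (-198, 134), (-196, 132), (-194, 133), (-192, 134), (-190, 133), (-188, 135), (-186, 133), (-184, 134), (-182, 133), (-180, 136), (-178, 51), (-176, 133), (-174, 85), (-172, 80), (-170, 74), (-168, 65), (-166, 63), (-164, 45), (-162, 47), (-160, 46), (-158, 41), (-156, 44), (-154, 46), (-152, 44), (-150, 47)]
0.02 [(-200, 135), (-198, 135), (-196, 134), (-194, 133), (-192, 109), (-190, 62), (-188, 64), (-186, 64), (-184, 64), (-182, 65), (-180, 64), (-178, 57), (-176, 113), (-174, 105), (-172, 89), (-170, 86), (-168, 83), (-166, 73), (-164, 67), (-162, 64), (-160, 62), (-158, 61), (-156, 63), (-154, 65), (-152, 66), (-150, 64)]
-0.1 [(-45, 128), (-42, 127), (-39, 128), (-36, 131), (-33, 131), (-30, 102), (-27, 47), (-24, 46), (-21, 43), (-18, 45), (-15, 59), (-12, 152), (-9, 173), (-6, 172), (-3, 171), (0, 147), (3, 189), (6, 169), (9, 163), (12, 101), (15, 63), (18, 62), (21, 67), (24, 74), (27, 122), (30, 59), (33, 129), (36, 129), (39, 131), (42, 132), (45, 131)]
-0.16 [(-45, 132), (-42, 132), (-39, 130), (-36, 131), (-33, 129), (-30, 102), (-27, 49), (-24, 43), (-21, 47), (-18, 46), (-15, 49), (-12, 187), (-9, 155), (-6, 185), (-3, 186), (0, 175), (3, 173), (6, 163), (9, 132), (12, 93), (15, 67), (18, 64), (21, 70), (24, 85), (27, 85), (30, 64), (33, 129), (36, 132), (39, 132), (42, 135), (45, 131)]
```

Both rear points sit at about -177 mm, which puts the loop about 8–11 mm inside the hook. The pan is straight, centred and standing flat, and the gate is shut, so I'm handing it in.

```bash
python3 -c "
from plant import manip
print(manip.job_done())"
```

```text
the job is handed in; nothing more can be done
None
```

The tip pan is hooked and standing on the counter with the gate shut; it held a tug of about 8 N above friction, the lower pan stayed put when the upper came off (not re-measured afterwards), and the job is handed in with no verdict returned; I viewed 12 pictures, two over the limit of 10.

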